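# Mark the amber specimen jar as read

### The job

The specimen in the amber jar has been read: flip the red flag on the stand that carries the amber jar all the way over its axle, so that it lies flat on the other side with its green face up. Push it with the fingertips only, without taking it between the fingers, and then move clear. Leave the other stand's flag red and do not disturb the jars or the other things on the counter.

Things in the scene. Friction and masses are not known exactly. Their poses are not given: they have to be found in the camera images.
- stand_left: Flag stand on the robot's left, fixed. Origin: on the counter under the flag's axle; x along the axle towards the jar seat (away from the robot), y to the side where the red panel starts, z up. White foot x -55 to 125, y +-75, 12 mm thick. Aluminium posts 12 (x) by 22 (y) mm at x = +-45 mm, 100 mm high, 78 mm clear between them; between foot and flag only air.
- flag_left (a joint): Flag angle, rad. 0: level, panel over the stand's +y side, red face up, tail over -y. 1.57: panel upright, tail straight down. 3.14: level over the -y side, green face up, tail over +y. Starts between 0 and 0.2. Stops at 0 and 3.14. The stiff hinge (0.03 N m; flag about 35 g) stays at any angle where it is left.
- stand_left_axle (a point): Middle of the flag's axle, 88 mm above the counter, fixed, axes as the stand. The axle is a 10 mm rod along x. The flag's tail is a black tab 40 mm wide, 5 mm thick, reaching 39 mm from the axle, opposite the panel: pressing it down at the start raises the panel.
- flag_left_mid (a point): Middle of the flag's panel, 38 mm from the axle. It turns with the flag: x along the axle, y from the axle to the free edge, z out of the red face. Panel: 70 mm wide along the axle, from 6 to 70 mm from the axle, 5 mm thick; red with a white bar on one face, green with a white disc on the other.
- stand_left_seat (a point): Centre of this stand's grey round jar seat, on the foot's upper face: 12 mm above the counter, 90 mm from the axle's middle along the stand's x.
- stand_right: Flag stand on the robot's right, fixed. Origin: on the counter under the flag's axle; x along the axle towards the jar seat (away from the robot), y to the side where the red panel starts, z up. White foot x -55 to 125, y +-75, 12 mm thick. Aluminium posts 12 (x) by 22 (y) mm at x = +-45 mm, 100 mm high, 78 mm clear between them; between foot and flag only air.
- flag_right (a joint): Flag angle, rad. 0: level, panel over the stand's +y side, red face up, tail over -y. 1.57: panel upright, tail straight down. 3.14: level over the -y side, green face up, tail over +y. Starts between 0 and 0.2. Stops at 0 and 3.14. The stiff hinge (0.03 N m; flag about 35 g) stays at any angle where it is left.
- stand_right_axle (a point): Middle of the flag's axle, 88 mm above the counter, fixed, axes as the stand. The axle is a 10 mm rod along x. The flag's tail is a black tab 40 mm wide, 5 mm thick, reaching 39 mm from the axle, opposite the panel: pressing it down at the start raises the panel.
- flag_right_mid (a point): Middle of the flag's panel, 38 mm from the axle. It turns with the flag: x along the axle, y from the axle to the free edge, z out of the red face. Panel: 70 mm wide along the axle, from 6 to 70 mm from the axle, 5 mm thick; red with a white bar on one face, green with a white disc on the other.
- stand_right_seat (a point): Centre of this stand's grey round jar seat, on the foot's upper face: 12 mm above the counter, 90 mm from the axle's middle along the stand's x.
- jar_amber: Amber glass jar with a white cap, 52 mm across, 70 mm high, loose, standing on the seat of one of the two stands (within 6 mm of the seat's centre); this stand's flag is the one to flip. Origin: centre of its underside, z up.
- jar_white: White jar with a blue cap, 52 mm across, 70 mm high, loose, on the other stand's seat. Origin: centre of its underside, z up.
- cup: Loose white paper cup, 70 mm across, 85 mm high. Origin: centre of its underside.
- bowl: Loose steel bowl, 130 mm across, 45 mm high. Origin: centre of its underside.
- rinse: Loose blue bottle with a white cap, 56 mm across, 140 mm high. Origin: centre of its underside.
- film_box: Loose cardboard box, 50 x 70 x 35 mm. Origin: centre of its underside.
- mirror: Loose dental mirror lying flat, steel handle along its x, about 150 mm long, 8 mm thick. Origin: on the counter under the handle.
There are look-alikes about, which are no part of the job. What is shaped like the stand_right but yellow is not meant.

How it is judged:
At the end, for the whole second after the job is handed in: The flag on the amber jar's stand lies over within 0.19 rad (11 degrees) of its far stop, green face up and at rest; the other flag is still within 0.5 rad of its red side; both jars stand upright and they and the other loose things are within 20 mm of where they began (((horizontal distance between jar_amber and stand_left_seat below 0.05 m and value of joint flag_left above 2.95 rad and velocity of joint flag_left between -0.05 and 0.05 rad/s and value of joint flag_right below 0.5 rad) or (horizontal distance between jar_amber and stand_right_seat below 0.05 m and value of joint flag_right above 2.95 rad and velocity of joint flag_right between -0.05 and 0.05 rad/s and value of joint flag_left below 0.5 rad)) and distance of each of jar_amber, jar_white, cup, bowl, rinse, film_box, mirror from where it was at the start of the episode below 0.02 m and angle between each of jar_amber, jar_white's own z axis and vertical below 0.2 rad); the robot touches nothing.
It fails at once if the other stand's flag was flipped up ((horizontal distance between jar_amber and stand_left_seat below 0.05 m and value of joint flag_right above 0.5 rad) or (horizontal distance between jar_amber and stand_right_seat below 0.05 m and value of joint flag_left above 0.5 rad)).
It fails at once if a jar was lifted, tipped or pushed away (distance of any of jar_amber, jar_white from where it was at the start of the episode above 0.02 m or angle between any of jar_amber, jar_white's own z axis and vertical above 0.4 rad).
It fails at once if another loose thing was moved by more than 20 mm (distance of any of cup, bowl, rinse, film_box, mirror from where it was at the start of the episode above 0.02 m).
It fails at once if the left flag was taken between the fingers (x of the grasp point in the frame of flag_left_mid between -0.042 and 0.042 m and y of the grasp point in the frame of flag_left_mid between -0.092 and 0.048 m and z of the grasp point in the frame of flag_left_mid between -0.004 and 0.004 m and contact force between the fingers and stand_left above 0.3 N).
It fails at once if the right flag was taken between the fingers (x of the grasp point in the frame of flag_right_mid between -0.042 and 0.042 m and y of the grasp point in the frame of flag_right_mid between -0.092 and 0.048 m and z of the grasp point in the frame of flag_right_mid between -0.004 and 0.004 m and contact force between the fingers and stand_right above 0.3 N).
It also fails if it takes over 42 s, if anything falls off the work surface, if the arm or the gripper's body presses on something with over 40 N, if the wrist force passes 120 N, or if a joint passes its speed limit or range.

### The arm

A 6-joint arm with a two-finger parallel gripper is mounted at the origin on the work surface. World frame = base frame: x ahead of the robot, y to its left, z up, the work surface at z = 0. Lengths are in m, angles in rad, forces in N, time in s.
With the tool pointing down it reaches from about 0.3 to 0.825 m from the base axis. Payload 5.4 kg.
Tool frame: the origin (TCP) lies at the very end of the fingers, on their centre line; the grasp point (between the pads) lies 19 mm behind it; z points along the fingers, x is the direction in which the jaws open and shut, and the axes are right-handed (so a half turn about z gives the same grasp; the last joint's range is limited). The gripper opens to 92 mm and grips with 3 to 60 N. Pads are 20 mm wide; open, the fingers measure 128 mm over their backs; the gripper's body (75 mm by 189 mm) begins 69 mm behind the grasp point.
Start: joints at [-1.348, 0.158, 1.597, -0, 1.386, -0.21], TCP at [0.241, -0.522, 0.215] pointing down, gripper open.
Joint ranges: [-2.91, 2.91], [-0.94, 2.29], [0.18, 2.7], [-1.29, 4.43], [0.17, 2.64], [-3, 3]. Speed limits (rad/s): [2.57, 2.57, 3.14, 3.14, 3.14, 3.14].

### API

Orientations are given as a rotation vector (axis times angle).
In Python, from workcell import bot gives the robot as it stands. Calls block until the motion is done:
- bot.goto(position, orientation): joint-space move of the TCP to a pose.
- bot.line_to(position, rot=None, max_speed=0.15): straight line of the TCP; rot=None keeps the orientation; max_speed is the mean speed in m/s.
- bot.set_joints(angles): joint-space move.
- bot.set_gripper(opening, newtons=None): opening from 0.0 (shut) to 1.0 (fully open); newtons is the grip in N (None keeps the last); returns when the fingers have stopped.
- bot.hold(seconds).
- bot.inverse_kinematics(position, orientation): joint angles nearest the present ones, or None.
- bot.read_camera(name): name is "side" or "top" or "wrist"; returns a dict with "pixels" (384x512x3 uint8, blue, green, red), "fx", "fy", "cx", "cy" (pixels), "R" (3x3) and "t" (3): a world point X has camera coordinates R X + t. Camera axes: x right, y down, z forward; pixel columns grow to the right and rows downward; lengths in m; the calibration is good to about 2 mm. A picture is of the moment at which its call begins. There is no depth.
A pose or a line that the arm cannot do raises bot.MotionError and nothing moves.
- bot.job_done(): hands the job in, once; it reports no verdict.
Readings, each from a call of its own:
- bot.current_clock(): time.
- bot.current_joints(): joint angles.
- bot.current_joint_vel(): joint speeds.
- bot.current_effort(): joint torques, N m.
- bot.current_ee_pos(): TCP position.
- bot.current_tool_rot(): TCP orientation.
- bot.current_contact_force(): force on the tool from outside, world axes, zero at the start.
- bot.current_ft_torque(): the same for the moment, N m.
- bot.current_opening(): opening from 0.0 (shut) to 1.0 (fully open).
Only numpy, scipy, OpenCV 4.12 (cv2) and the standard library are available. Lean on these libraries where they do the work, as an engineer would, in place of code of your own. Each camera call takes 0.05 s, during which the arm holds its last target. There are 200 camera calls.

## Working session

There is one attempt and no reset: what is moved stays moved. The work goes in short steps, each a Python script; the robot and the scene stay as the last script left them, time stands still between calls to the robot, and variables do not carry over. Pictures are saved under pics/ and viewed, about 8 in all and at most 12, crops included, and the job is handed in when it is done.

```bash
mkdir -p pics; cat > h.py <<'E'
import numpy as np, cv2
from workcell import bot
def cap(name,fn):
    c=bot.read_camera(name); cv2.imwrite(fn,c["pixels"]); np.savez(fn[:-4]+'.npz',**{k:np.array(v) for k,v in c.items()}); return c
def ray(c,u,v,z):
    R=np.array(c["R"]);t=np.array(c["t"]); d=R.T@np.array([(u-c["cx"])/c["fx"],(v-c["cy"])/c["fy"],1]); o=-R.T@t
    return o+d*(z-o[2])/d[2]
def proj(c,X):
    p=np.array(c["R"])@np.array(X)+np.array(c["t"]); return np.array([c["fx"]*p[0]/p[2]+c["cx"],c["fy"]*p[1]/p[2]+c["cy"]])
E
python3 - <<'E'
from h import *
for n in("top","side"):
    c=cap(n,f"pics/{n}.png"); print(n,-np.array(c["R"]).T@np.array(c["t"]),c["fx"])
a=np.vstack([cv2.imread("pics/top.png"),]);cv2.imwrite("pics/both.png",cv2.resize(a,(800,600)))
E
```

```text
top [ 0.397676   -0.01603903  1.29014441] 398.42246736328406
side [-0.26409346 -0.82394418  1.34849326] 463.6258750080256
```

View pics/both.png

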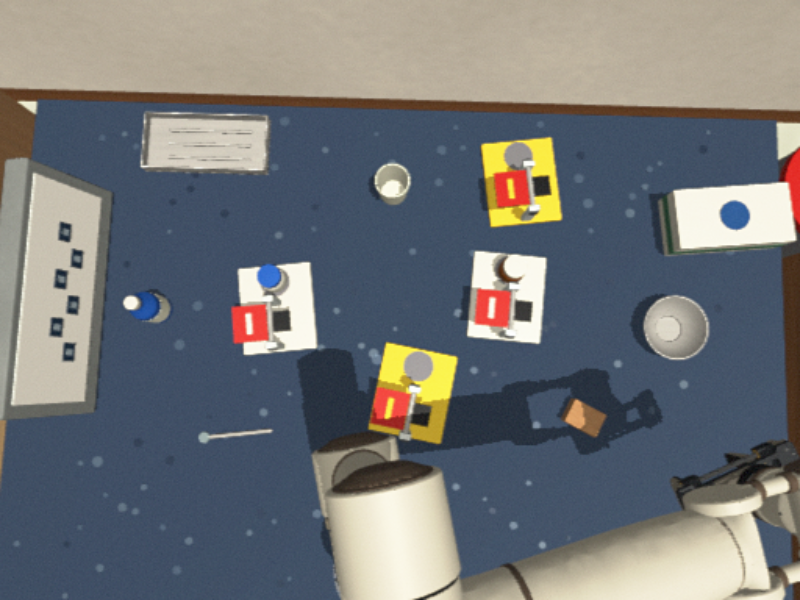

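View pics/side.png

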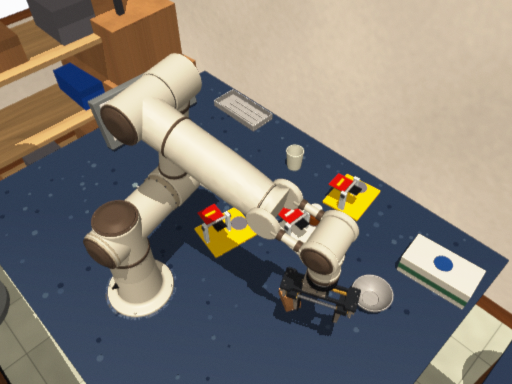

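The top view (800 px scale) shows four stands. Two are yellow decoys, at (520,183) and (412,393). The white stand at (277,308) carries the blue-capped white jar. The white stand at (507,297) carries a white-capped brown jar at (512,268), so it fits as the amber one, and it is stand_right. I'll confirm this in a crop and measure the stand.

```bash
python3 - <<'E'
from h import *
c=dict(np.load("pics/top.npz")); im=c["pixels"]
x0,y0,x1,y1=285,150,365,230
cv2.imwrite("pics/crop.png",cv2.resize(im[y0:y1,x0:x1],(560,560),interpolation=cv2.INTER_CUBIC))
hsv=cv2.cvtColor(im,cv2.COLOR_BGR2HSV)
roi=np.zeros(im.shape[:2],np.uint8); roi[y0:y1,x0:x1]=255
w=cv2.morphologyEx(cv2.inRange(im,(100,0,0),(255,255,255))&roi,cv2.MORPH_OPEN,np.ones((2,2)))
# everything that isn't the blue counter
w=cv2.inRange(hsv,(0,0,140),(180,60,255))&roi
red=(cv2.inRange(hsv,(0,150,100),(8,255,255))|cv2.inRange(hsv,(170,150,100),(180,255,255)))&roi
n,l,s,_=cv2.connectedComponentsWithStats(w); k=1+np.argmax(s[1:,4]); 
r=cv2.minAreaRect(cv2.findNonZero((l==k).astype(np.uint8))); print(r)
B=np.array([ray(c,u,v,.012) for u,v in cv2.boxPoints(r)]); print(B.round(4))
pc=B.mean(0); e=[B[1]-B[0],B[2]-B[1]]; print([np.linalg.norm(q) for q in e])
L=max(e,key=np.linalg.norm); L=L*np.sign(L[0]); yaw=np.arctan2(L[1],L[0]); X=np.array([np.cos(yaw),np.sin(yaw),0])
o=pc-0.035*X; print("yaw",yaw,"axle xy",o)
R=cv2.minAreaRect(cv2.findNonZero(red)); print("red",R,[ray(c,u,v,.092).round(4) for u,v in cv2.boxPoints(R)])
dark=cv2.inRange(hsv,(0,0,0),(180,255,45))&roi
n,l,s,ce=cv2.connectedComponentsWithStats(dark);k=1+np.argmax(s[1:,4]);print("tail",ce[k],s[k],ray(c,*ce[k],.088))
Y=np.array([-X[1],X[0],0])
print("pred tail mid",o-Y*.022,"pred panel mid",o+.038*Y, proj(c,o+[0,0,.076]))
E
```

```text
((324.2992858886719, 189.80865478515625), (47.25645446777344, 55.44294738769531), 4.969741344451904)
[[ 0.4662 -0.1406  0.012 ]
 [ 0.6464 -0.1528  0.012 ]
 [ 0.6373 -0.3061  0.012 ]
 [ 0.4575 -0.2916  0.012 ]]
[np.float64(0.1805831327704549), np.float64(0.15348271353231108)]
yaw -0.06796001015006302 axle xy [ 0.51691703 -0.22039344  0.012     ]
red ((314.862060546875, 196.65518188476562), (20.761371612548828, 22.754465103149414), 4.763641834259033) [array([ 0.4872, -0.148 ,  0.092 ]), array([ 0.5562, -0.1526,  0.092 ]), array([ 0.5528, -0.2153,  0.092 ]), array([ 0.4838, -0.2104,  0.092 ])]Traceback (most recent call last):
  File "<stdin>", line 19, in <module>
    return _wrapfunc(a, 'argmax', axis=axis, out=out, **kwds)
    return bound(*args, **kwds)
ValueError: attempt to get argmax of an empty sequence
```

View pics/crop.png

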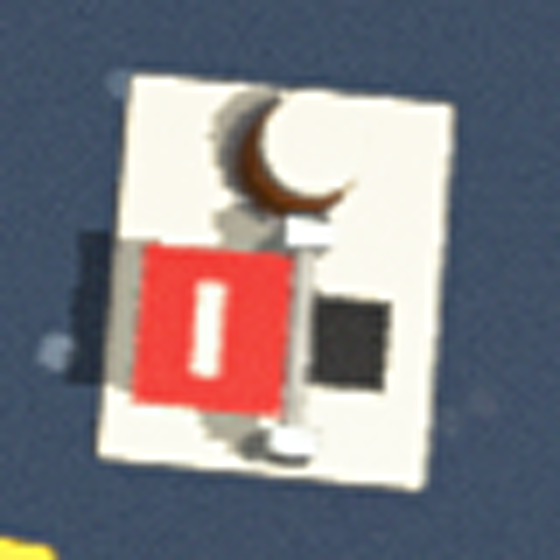

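The crop confirms it: brown glass under a white cap at crop (300,150), on the white stand. The red panel is at (215,328) and the black tail at (350,342). The measured foot (180 x 153 mm) and panel position agree with the drawing. Next I press the tail down, with the jaws shut and in line with the axle.

```bash
cat >> h.py <<'E'
from scipy.spatial.transform import Rotation as Ro
O=np.array([.517,-.2204,0]); yaw=-.068
X=np.array([np.cos(yaw),np.sin(yaw),0]); Y=np.array([-X[1],X[0],0])
def P(y,z,x=0): return O+x*X+y*Y+np.array([0,0,z])
def down(s): 
    x=s*X; z=np.array([0,0,-1.]); return Ro.from_matrix(np.stack([x,np.cross(z,x),z],1)).as_rotvec()
def step(y,z,v=.08):
    bot.line_to(P(y,z),max_speed=v); d=bot.current_ee_pos()-O; print(y,z,"y",round(float(d@Y),4),"z",round(float(d[2]),4),"F",np.round(bot.current_contact_force(),1),"t",round(bot.current_clock(),2))
E
python3 - <<'E'
from h import *
bot.set_gripper(0.0,10)
q0=bot.current_joints(); best=None
for s in(1,-1):
    q=bot.inverse_kinematics(P(-.029,.24),down(s)); 
    if q is not None:
        d=np.abs(np.array(q)-q0).max(); print(s,np.round(q,2),d)
        if best is None or d<best[0]: best=(d,s)
s=best[1]; bot.goto(P(-.029,.24),down(s))
step(-.029,.11,.12)
for z in(.095,.085,.077,.07,.066): step(-.029,z)
cap("top","pics/t2.png"); cap("side","pics/s2.png")
a=cv2.imread("pics/s2.png")[150:290,220:400]; b=cv2.imread("pics/t2.png")[140:280,260:440]
cv2.imwrite("pics/v2.png",cv2.resize(np.hstack([a,b]),(792,308)))
E
```

```text
1 [-0.66  0.13  1.57 -0.    1.43 -0.59] 0.6861633902711464
-1 [-0.66  0.13  1.57  0.    1.43  2.55] 2.757753825325903
-0.029 0.11 y -0.0294 z 0.111 F [-0.7  0.4  1.6] t 4.12
-0.029 0.095 y -0.0286 z 0.0941 F [0.1 0.9 1.5] t 4.45
-0.029 0.085 y -0.0288 z 0.0844 F [-0.1  0.7 -0.6] t 4.72
-0.029 0.077 y -0.0288 z 0.0764 F [ 0.2 -0.5 -0.5] t 4.97
-0.029 0.07 y -0.0288 z 0.0694 F [1.2 1.  0.2] t 5.22
-0.029 0.066 y -0.0289 z 0.0657 F [-0.6 -0.3  0.5] t 5.47
```

View pics/v2.png

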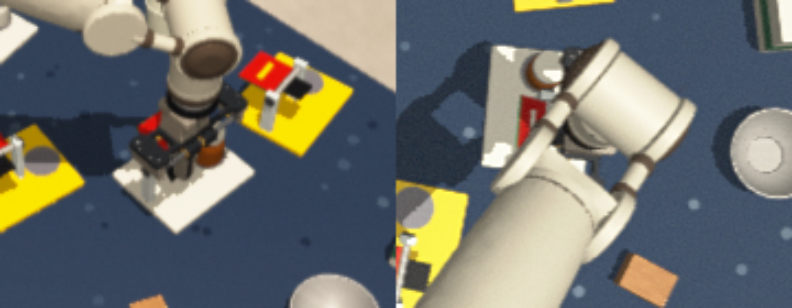

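The jaws are over the stand and the panel looks raised (side crop (150,125), top crop (533,120)). I'll back out and check the angle with the arm clear.

```bash
python3 - <<'E'
from h import *
step(-.029,.24,.15); step(.105,.24,.15)
cap("side","pics/s3.png"); cap("top","pics/t3.png")
a=cv2.imread("pics/s3.png")[150:290,220:400]; b=cv2.imread("pics/t3.png")[140:280,260:440]
cv2.imwrite("pics/v3.png",cv2.resize(np.hstack([a,b]),(792,308)))
E
```

```text
-0.029 0.24 y -0.0286 z 0.2387 F [-0.5  0.4 -1. ] t 6.88
0.105 0.24 y 0.1044 z 0.24 F [-0.6 -0.1 -0.1] t 7.92
```

View pics/v3.png

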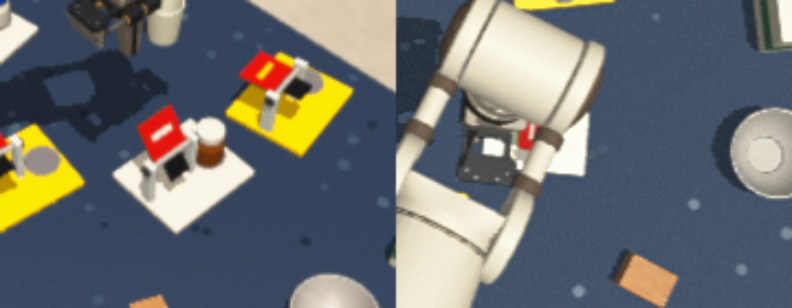

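The side crop shows the panel propped at about 50° (160,130), with the tail down at (178,165) and the amber jar untouched at (208,145). Next I push the panel over from its green side and press it level.

```bash
python3 - <<'E'
from h import *
step(.105,.110,.12)
for y in(.06,.04,.02,0,-.02,-.045): step(y,.110,.07)
for z in(.102,.096,.093,.091,.0895,.088): 
    step(-.045,z,.05)
    if bot.current_contact_force()[2]>6: break
step(-.045,.24,.15); step(-.18,.24,.15)
cap("side","pics/s4.png"); cap("top","pics/t4.png")
a=cv2.imread("pics/s4.png")[150:290,220:400]; b=cv2.imread("pics/t4.png")[140:280,260:440]
cv2.imwrite("pics/v4.png",cv2.resize(np.hstack([a,b]),(792,308)))
E
```

```text
0.105 0.11 y 0.1047 z 0.1109 F [ 0.1  0.  -0.1] t 9.26
0.06 0.11 y 0.0601 z 0.1099 F [-0.1 -0.1  0.3] t 10.05
0.04 0.11 y 0.0395 z 0.11 F [-0.4 -0.1  0. ] t 10.48
0.02 0.11 y 0.0195 z 0.1099 F [ 0.2 -1.   0.2] t 10.92
0 0.11 y -0.0006 z 0.1101 F [ 0.4  0.7 -0.6] t 11.35
-0.02 0.11 y -0.0206 z 0.1101 F [ 0.6 -1.2  0.5] t 11.78
-0.045 0.11 y -0.0454 z 0.11 F [-0.5 -0.1  1.3] t 12.29
-0.045 0.102 y -0.0444 z 0.1012 F [0.5 0.  0. ] t 12.6
-0.045 0.096 y -0.0447 z 0.0955 F [-0.2 -0.1 -0.6] t 12.87
-0.045 0.093 y -0.0449 z 0.0928 F [ 0.4 -0.8 -0.1] t 13.12
-0.045 0.091 y -0.045 z 0.091 F [-1.5 -0.2 -0.4] t 13.37
-0.045 0.0895 y -0.045 z 0.0907 F [-3.3  1.6  8.6] t 13.62
-0.045 0.24 y -0.0446 z 0.2386 F [-0.3  0.3 -0.8] t 14.77
-0.18 0.24 y -0.1794 z 0.24 F [-1.2  0.5 -0.1] t 15.82
```

View pics/v4.png

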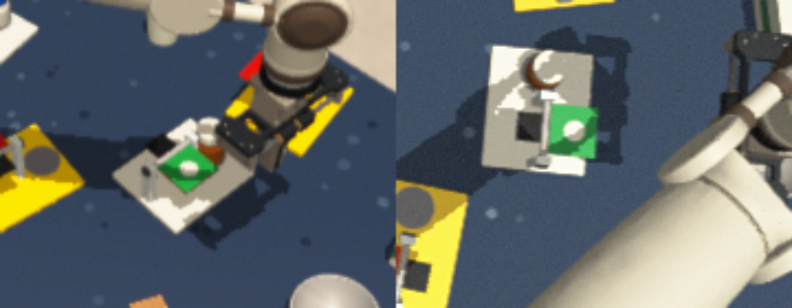

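The flag lies level with its green face up (top crop (573,131)), and the fingers met the stop at 90.7 mm, where a level panel's top should be. I'll compare the caps' and loose items' positions with the first image, then hand in.

```bash
python3 - <<'E'
from h import *
a=cv2.imread("pics/top.png");b=cv2.imread("pics/t4.png")
for n,(x,y,s) in dict(amber=(327,171,11),white=(172,178,12),cup=(251,117,15),rinse=(94,195,16),bowl=(432,209,24),mirror=(150,279,25),box=(374,267,16),flagL=(160,206,14)).items():
    T=a[y-s:y+s,x-s:x+s]; m=cv2.matchTemplate(b[y-s-8:y+s+8,x-s-8:x+s+8],T,cv2.TM_CCOEFF_NORMED); _,v,_,p=cv2.minMaxLoc(m); print(n,"shift px",p[0]-8,p[1]-8,round(v,2))
print(bot.current_contact_force().round(1)); bot.job_done()
E
```

```text
amber shift px 0 0 0.88
white shift px 0 0 1.0
cup shift px 0 0 1.0
rinse shift px 0 0 1.0
bowl shift px -8 3 0.12
mirror shift px 0 0 0.85
box shift px 8 8 0.02
flagL shift px 0 0 1.0
[0.  0.2 0.6]
the job is handed in; nothing more can be done
```

I flipped the red flag on the amber jar's stand (stand_right) over its axle, and it now lies flat with its green face up. The job is handed in. I used shut fingertips only: first pressing the tail down, then pushing the panel over from its far side, then pressing it level.

**Flag:** the fingers met the far stop at a tip height of 90.7 mm with about 9 N, which fits a level panel. The last pictures show the green face up and the arm clear. I did not compute the flag's angle from the images.

**Unmoved things:** comparing the first and last top images, both jars, the cup, the bottle, the mirror and the left flag show no shift.

**Not confirmed:** the same check failed for the bowl and the film box (match scores of 0.12 and 0.02), most likely because the arm hid them in the last picture. The pictures taken after the tail press and after backing out show both in place. The fingers did not go below 66 mm, well above both, and they were never near either one.

The whole run took about 16 s of robot time.

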